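# Wedge the filing rest tight in its tapered dovetail slideway

### The job

Set the filing rest, narrow nose first, into the open end of the slideway on the bench and slide it along the tapered way until it wedges tight and stays wedged when you let go. Go by feel: a firm, steady push of about 15 N seats it; do not ram it, as much more than 25 N overstrains the strip at its side, and leave the other things on the bench where they are.

Things in the scene. Friction and masses are not known exactly. Their poses are not given: they have to be found in the camera images.
- filing_rest: Steel filing rest. Dovetail foot 70 long (x), 12 high, 40 wide below at the nose (+x), 47 at the tail: -y edge straight at y=-20, +y edge tapers 6 deg. Web to grip, 22 wide (y), x=-32 to 18, z=12 to 42; dark wooden cap 24 wide, x=-32 to 24, to z=54. Heel behind the web, 20 wide, to x=-46, z=4 to 25: push there. 0.24 to 0.4 kg. Origin: foot's underside, mid length, 20 from the -y edge; z up.
- rest_nose (a point): Point on the front (narrow) end of the rest's foot, at its underside: 35 mm ahead of the rest's origin along its +x.
- rest_heel (a point): Middle of the rear face of the rest's heel, where one pushes: x=-46, y=0, z=20 mm in the rest's frame.
- slideway: Fixed dark steel bed 190x124 with a dovetail way. Origin: underside centre; +x = push-in direction. Way floor z=12. Bare apron x=-95 to -45, then cheeks, top at z=27 (screw heads to 30), leaning 30 deg inward, x=-45 to 85. Their lower edges at the mouth: y=-24 (straight cheek) and y=25.5 (gib, closing 6 deg inward with x). Wedged, the rest lies parallel, origin at y=-4 +-2.
- way_mouth (a point): Centre of the open end of the way, on its floor: x=-45, y=1, z=12 mm in the slideway's frame.
- gib: Tapered steel strip, +y side of the way; its origin is the slideway's while unloaded. Sprung outward in y, 35 N/mm. The straight cheek is set in or out by up to 1.8 mm, not shown in any pose, so the rest first binds with its origin anywhere from x=-12 to 23 mm in the slideway's frame, and is tight 6 to 13 mm farther. Oiled steel, friction about 0.25: it stays put once wedged.
- wax_tin: Bystander (sizes in mm): round wax tin, 67 dia x 37. Origin at the centre of its underside.
- screwdriver: Bystander (sizes in mm): small screwdriver, 156 long. Origin at the centre of its underside.
- brass_brush: Bystander (sizes in mm): wire brush, 120 long. Origin at the centre of its underside.
- tweezers: Bystander (sizes in mm): steel tweezers, 107 long. Origin at the centre of its underside.
- pad_block: Bystander (sizes in mm): pale wooden sanding block, 72x84x34. Origin at the centre of its underside.
- pliers: Bystander (sizes in mm): long-nose pliers, 183 long. Origin at the centre of its underside.
- cover_plate_b: Bystander (sizes in mm): chromed cover plate, 82x51x15. Origin at the centre of its underside.
There are look-alikes about, which are no part of the job. What is shaped like the filing_rest but orange is not meant.

How it is judged:
By the outcome, as a careful person would: the job done as asked, in the order asked, and still so for the second after the job is handed in, with the robot touching nothing.
It also fails if it takes over 64 s, if anything falls off the work surface, if the arm or the gripper's body presses on something with over 40 N, if the wrist force passes 120 N, or if a joint passes its speed limit or range.

### The arm

A 6-joint arm with a two-finger parallel gripper is mounted at the origin on a cart in front of the work surface, level with it; the furniture and walls round the work are solid. World frame = base frame: x ahead of the robot, y to its left, z up, the work surface at z = 0. Lengths are in m, angles in rad, forces in N, time in s.
With the tool pointing down it reaches from about 0.35 to 0.725 m from the base axis. Payload 4.3 kg.
Tool frame: the origin (TCP) lies between the finger pads; the fingertips stand 8 mm ahead of it and the grasp point (between the pads) lies 11 mm behind it; z points along the fingers, x is the direction in which the jaws open and shut, and the axes are right-handed (so a half turn about z gives the same grasp; the last joint's range is limited). The gripper opens to 85 mm and grips with 20 to 120 N. Pads are 22 mm wide; open, the fingers measure 114 mm over their backs; the gripper's body (76 mm by 85 mm) begins 54 mm behind the grasp point. The pads swing forward as they close: fully open they stand 13 mm farther back than shut.
Start: joints at [-1.42, 0.377, 0.081, 1.274, 0, 1.46], TCP at [0.148, -0.556, 0.239] pointing down, gripper open.
Joint ranges: [-2.72, 2.72], [-0.84, 1.66], [-1.02, 1.22], [-1.77, 2.12], [-1.37, 1.28], [-3.14, 3.14]. Speed limits (rad/s): [2.57, 2.57, 3.14, 3.14, 3.14, 3.14].

### API

Orientations are given as a unit quaternion [x, y, z, w].
In Python, from plant import readout, vision, r, finder gives the robot as it stands.
- The arm moves only by the shell command python3 -m creep 'ROWS' [OPENING]. ROWS is a JSON object of lists of equal length, an entry for each row: "translation": the shift along the tool's x, y, z in m, a list of three; "rotation": the turn, a rotation vector about the tool's x, y, z in rad, a list of three. A call has 1 to 5 rows; each row shifts and turns the commanded pose from where the row before left it, along the tool's axes as they then stand; what a row does not reach is not made up. A row lasts 1/12 s, in which the tool goes at most 41.7 mm and 7.16 degrees, less where a joint would pass 70% of its speed; a pose out of reach is approached as far as the arm can. A call with a gripper value outside its range is refused whole. OPENING is the finger opening in m, from 0 to 0.0854, set as the call begins (- or left out, the last holds). The fingers move at their own pace and stop on an object; the grip force is fixed at half the most. Time passes only in rows, so rows that do not move let the fingers close. It gives the time, the measured TCP pose, the force and the opening at its end, in the units of the state.
- readout.get_state(): the state, without advancing time (a new reading comes with each control period).
- vision.grab_frame(name): name is "scene" or "top" or "wrist"; returns the picture (480x640x3 uint8, blue, green, red); there is no depth.
- vision.calibration(name): a dict with "intrinsics" (3x3 intrinsics, pixels), "eye" and "attitude" of the camera in the world. Camera axes: x right, y down, z forward; pixel columns grow to the right and rows downward; lengths in m; the calibration is good to about 2 mm. A picture is of the moment at which its call begins: read the wrist's pose just before it. calibration takes no time and is no camera call; for the wrist camera it gives the pose at the moment of the call.
- r.sign_off(): hands the job in, once; it reports no verdict.
Trained networks look in the newest picture that a camera, given by its name, has taken for a name from the list of things; names that differ only in an ending like _2 or _b are one class to them, and where a whole thing is asked for, a point or a joint stands for the part that bears it (a point fixed in the world has none). Each returns a list of dicts, best first, with "p" (0 to 1); they miss things now and then, are a little off and sometimes report something else, mostly with a low value. They report only what shows in the picture. A call takes as long as a camera call. They do not tell look-alikes from the thing itself.
- finder.trace(target, camera): "region" (480x640 bool, what is visible of it) and "at" ([column, row] in pixels, amid what is visible of it).
The state is a dict: "time": time; "joint_positions": joint angles; "joint_velocities": joint speeds; "joint_torque": joint torques, N m; "position": TCP position; "tool_rot": TCP orientation; "force": force on the tool from outside, world axes, zero at the start; "wrist_torque": the same for the moment, N m; "width": opening from 0.0 (shut) to 1.0 (fully open).
Only numpy, scipy, OpenCV 4.12 (cv2) and the standard library are available. Lean on these libraries where they do the work, as an engineer would, in place of code of your own. Each camera call takes 0.05 s, during which the arm holds its last target.

## Working session

There is one attempt and no reset: what is moved stays moved. The work goes in short steps, Python scripts to look and compute and a shell command to move; the robot and the scene stay as the last step left them, time stands still between calls to the robot, and variables do not carry over. Pictures are saved under pics/ and viewed, and the job is handed in when it is done.

```bash
ls; mkdir -p pics; python3 - <<'E'
from plant import readout, vision, r, finder
import cv2,json
s=readout.get_state();print(s)
for n in("scene","top","wrist"):
    cv2.imwrite(f"pics/{n}0.png",vision.grab_frame(n)); c=vision.calibration(n);print(n,c)
    for t in("filing_rest","slideway"):
        for d in finder.trace(t,n): print(n,t,d["p"],d["at"],d["region"].sum())
E
```

```text
pics
{'time': 0.0, 'joint_positions': array([-1.42032014e+00,  3.78077151e-01,  7.96238782e-02,  1.27438742e+00,
        2.14292380e-05,  1.46049618e+00]), 'joint_velocities': array([-0.0005927 , -0.00136462, -0.00092604, -0.00111701,  0.00143681,
        0.00019268]), 'joint_torque': array([-1.11592948e-03, -4.63599586e+01,  2.69876951e+01,  2.08317011e-02,
       -1.34163629e-04,  7.21599548e-06]), 'position': array([ 0.1481689 , -0.55492398,  0.23835203]), 'tool_rot': array([ 7.93041419e-01, -6.09166860e-01, -7.29744179e-04, -7.15856817e-04]), 'force': array([ 0.19100454, -0.24090142, -0.63801888]), 'wrist_torque': array([ 0.00180075, -0.02207483, -0.00779003]), 'width': 1.0051471911273548}
scene {'intrinsics': array([[550.86238185,   0.        , 328.84653732],
       [  0.        , 550.86238185, 246.12758419],
       [  0.        ,   0.        ,   1.        ]]), 'eye': array([ 0.12508991, -0.94689977,  1.03560327]), 'attitude': array([ 0.90766914, -0.22391931,  0.0864774 , -0.34426522])}
scene filing_rest 0.57 [339.4, 296.5] 785
scene filing_rest 0.57 [329.0, 339.5] 753
scene slideway 0.6 [269.6, 191.0] 2619
top {'intrinsics': array([[434.91113783,   0.        , 312.14398042],
       [  0.        , 434.91113783, 234.04560263],
       [  0.        ,   0.        ,   1.        ]]), 'eye': array([ 0.42506971, -0.21070709,  1.0469504 ]), 'attitude': array([ 0.71012132, -0.70199489,  0.03761836, -0.03893245])}
top filing_rest 0.92 [384.3, 279.9] 579
top filing_rest 0.76 [348.4, 250.4] 585
top slideway 0.92 [178.3, 245.6] 4312
wrist {'intrinsics': array([[400.47494868,   0.        , 322.07493716],
       [  0.        , 400.47494868, 243.1881173 ],
       [  0.        ,   0.        ,   1.        ]]), 'eye': array([ 0.22601214, -0.53468489,  0.37384195]), 'attitude': array([ 0.78292265, -0.60189809, -0.09601342,  0.12462841])}
```

View pics/top0.png

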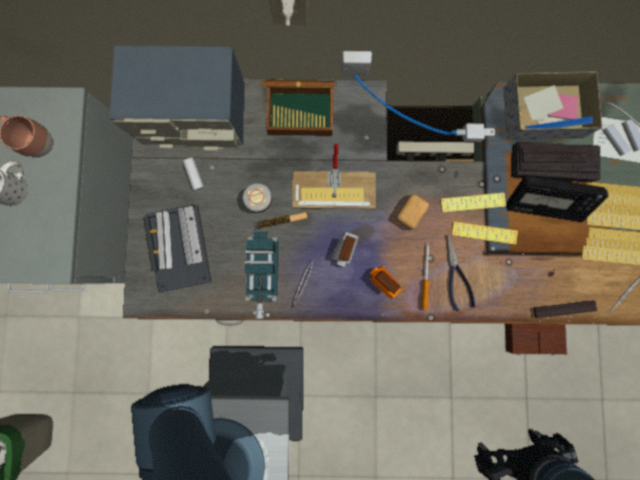

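View pics/scene0.png

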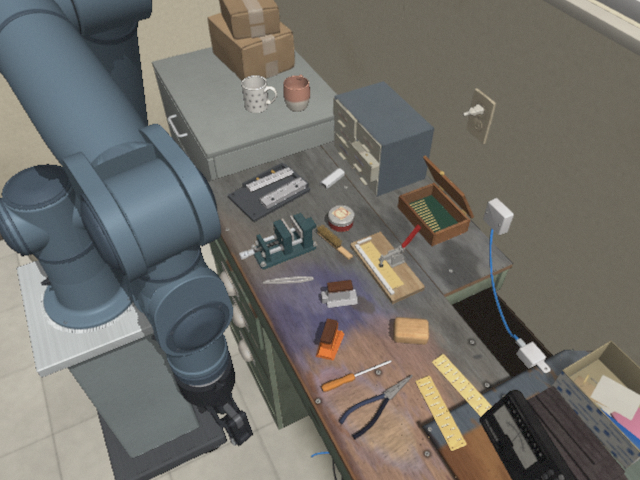

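```bash
python3 - <<'E'
import cv2
a=cv2.imread("pics/top0.png")[150:350,80:440]; cv2.imwrite("pics/topc.png",cv2.resize(a,(792,440),interpolation=2))
a=cv2.imread("pics/scene0.png")[130:380,200:400]; cv2.imwrite("pics/scenec.png",cv2.resize(a,(480,600),interpolation=2))
E
```

```text
(no output)
```

View pics/topc.png

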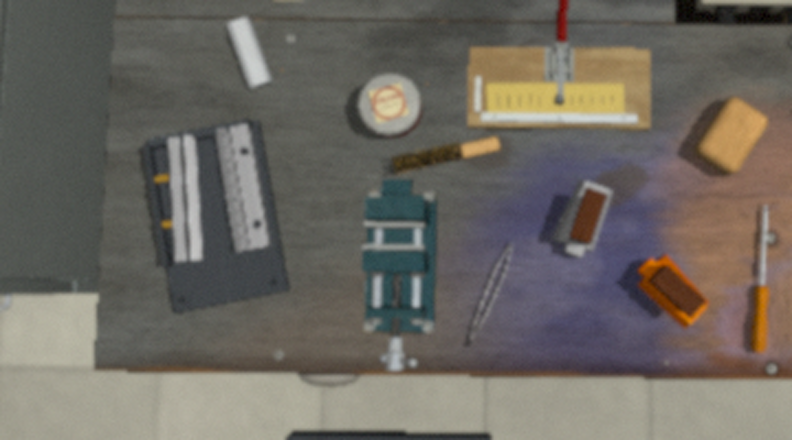

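View pics/scenec.png

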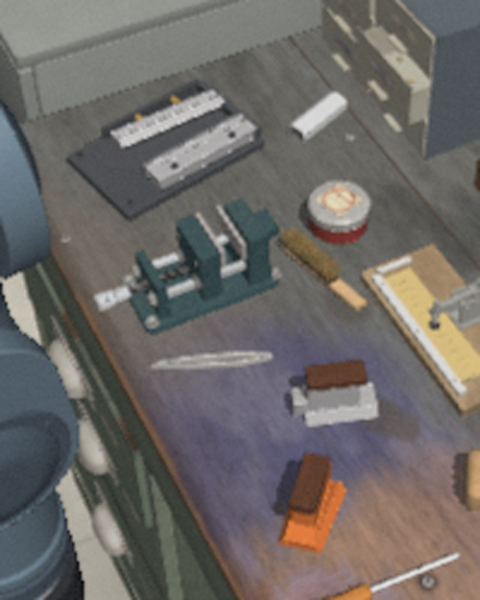

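The true (grey) rest is at top (348,250), the orange look-alike at (384,280). The slideway is the dark plate at (178,245), with its apron toward the robot and the gib (orange screws) on the left. Next I'll fit poses from the silhouettes.

```bash
cat > h.py <<'E'
import numpy as np, cv2
from scipy.spatial.transform import Rotation as R
from scipy.optimize import minimize
from plant import readout, vision, r, finder
def cam(n):
    c=vision.calibration(n); return c["intrinsics"],np.array(c["eye"]),R.from_quat(c["attitude"]).as_matrix()
def proj(C,P):
    K,e,A=C; q=(np.atleast_2d(P)-e)@A; u=q@K.T; return u[:,:2]/u[:,2:]
def ray(C,uv,z):
    K,e,A=C; d=A@np.linalg.solve(K,[uv[0],uv[1],1]); return e+d*(z-e[2])/d[2]
def prism(poly,z0,z1,poly2=None):
    poly2=poly if poly2 is None else poly2
    return np.array([[x,y,z0] for x,y in poly]+[[x,y,z1] for x,y in poly2])*1e-3
def box(x0,x1,y0,y1,z0,z1): return prism([(x0,y0),(x1,y0),(x1,y1),(x0,y1)],z0,z1)
k=12*np.tan(np.pi/6)
REST=[prism([(-35,-20),(35,-20),(35,20),(-35,27.36)],0,12,[(-35,-20+k),(35,-20+k),(35,20-k),(-35,27.36-k)]),
 box(-32,18,-11,11,12,42),box(-32,24,-12,12,42,54),box(-46,-32,-10,10,4,25)]
BED=[box(-95,95,-62,62,0,12)]
def place(M,x,y,yaw,z=0): 
    Q=R.from_euler('z',yaw).as_matrix(); return [m@Q.T+[x,y,z] for m in M]
def sil(C,M,s=1):
    im=np.zeros((480*s,640*s),np.uint8)
    for m in M:
        h=cv2.convexHull((proj(C,m)*s+ (s-1)/2).astype(np.float32)); cv2.fillConvexPoly(im,np.round(h*16).astype(np.int32),255,cv2.LINE_AA,4)
    return im/255.
def fit(M,obs,x0,z=0):
    def f(p):
        c=0
        for C,reg in obs:
            a=sil(C,place(M,*p[:2],p[2],z)); c+=1-np.minimum(a,reg).sum()/np.maximum(a,reg).sum()
        return c
    b=None
    for dy in (-.15,0,.15):
      S=np.array([x0]*4,float); S[:,2]+=dy; S[1,0]+=.01;S[2,1]+=.01;S[3,2]+=.2
      q=minimize(f,S[0],method='Nelder-Mead',options=dict(initial_simplex=S,xatol=1e-5,fatol=1e-5,maxiter=200))
      if b is None or q.fun<b.fun:b=q
    return b.x,b.fun
def overlay(im,C,Ms,fn,crop,k):
    x0,y0,x1,y1=crop; o=cv2.resize(im[y0:y1,x0:x1],None,fx=k,fy=k,interpolation=2)
    for m in Ms:
        uv=((proj(C,m)-[x0,y0])*k).astype(int); n=len(m)//2
        for i in range(n):
            for a,b in((i,(i+1)%n),(n+i,n+(i+1)%n),(i,n+i)): cv2.line(o,tuple(map(int,uv[a])),tuple(map(int,uv[b])),(0,255,0),1)
    cv2.imwrite(fn,o)
E
python3 - <<'E'
from h import *
T=cam("top");S=cam("scene")
imt=vision.grab_frame("top");rt=finder.trace("filing_rest","top");bt=finder.trace("slideway","top")
ims=vision.grab_frame("scene");rs=finder.trace("filing_rest","scene");bs=finder.trace("slideway","scene")
g=lambda l,x,y:min(l,key=lambda d:np.hypot(d["at"][0]-x,d["at"][1]-y))
rt=g(rt,348,250);rs=g(rs,339,296);bt=bt[0];bs=bs[0]
p=ray(T,rt["at"],.03);print(p)
for y0 in (-.3,2.84):
  q,f=fit(REST,[(T,rt["region"]*1.),(S,rs["region"]*1.)],[p[0],p[1],y0]);print("rest",q,f)
  if y0<0 : best=(q,f)
  elif f<best[1]:best=(q,f)
b0=ray(T,bt["at"],.012);print(b0)
q2,f2=fit(BED,[(T,bt["region"]*1.)],[b0[0],b0[1],.15]);print("bed",q2,f2)
q=best[0]
cheeks=[prism([(-45,-24-9),(85,-33),(85,-24),(-45,-24)],12,27),prism([(-45,25.5),(85,25.5-130*np.tan(np.radians(6))),(85,33),(-45,33)],12,27)]
overlay(imt,T,place(REST,*q)+place(BED+cheeks,*q2),"pics/ov_t.png",(130,180,380,310),3)
overlay(ims,S,place(REST,*q)+place(BED+cheeks,*q2),"pics/ov_s.png",(220,150,380,330),3)
np.savez("fit0.npz",rest=q,bed=q2)
E
```

```text
[ 0.50036533 -0.28814044  0.03      ]
rest [ 0.50508095 -0.29100481 -0.32541635] 0.3252114036562268
rest [ 0.49971293 -0.28578098  2.72818914] 0.43110385566291587
[0.50117814 0.10969425 0.012     ]
bed [0.50084461 0.11369915 0.21104532] 0.038452990143687305
```

View pics/ov_t.png

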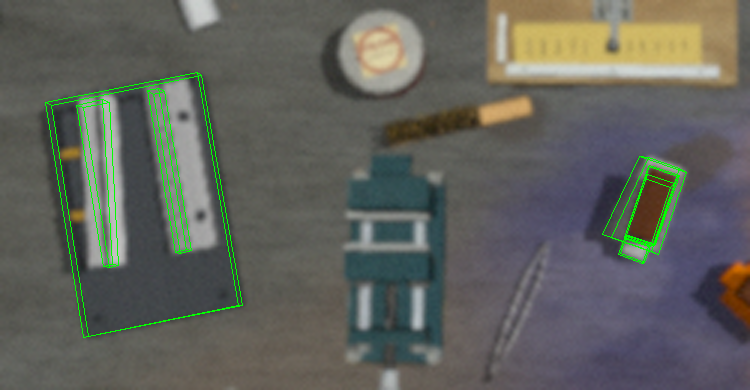

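View pics/ov_s.png

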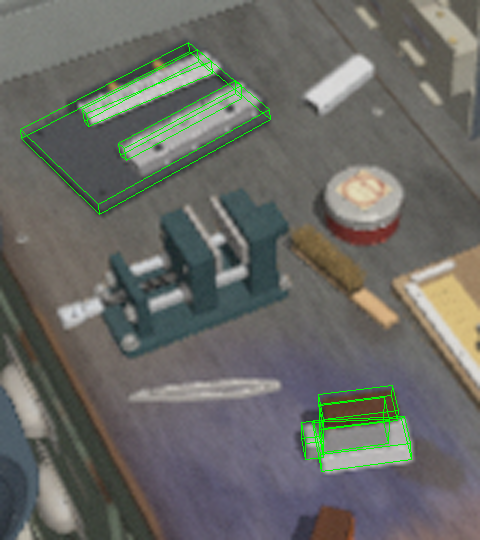

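Both fits look right: the rest's nose points away from the robot and the gib is on the left. I'll add a helper that works out move deltas, then take a close-up with the wrist camera.

```bash
cat >> h.py <<'E'
def delta(x,y,z,yaw):
    """yaw: world yaw of workpiece x axis; tool x along +-workpiece y, tool z down"""
    s=readout.get_state(); A=R.from_quat(s["tool_rot"]); best=None
    for sg in(1,-1):
        c,n=np.cos(yaw),np.sin(yaw); X=np.array([-n,c,0])*sg; Z=np.array([0,0,-1.]); 
        B=R.from_matrix(np.c_[X,np.cross(Z,X),Z]); rv=(A.inv()*B).as_rotvec()
        if best is None or np.linalg.norm(rv)<np.linalg.norm(best[1]): best=(B,rv)
    B,rv=best; d=np.array([x,y,z])-s["position"]
    print("t %.2f pos"%s["time"],s["position"].round(4),"F",s["force"].round(1),"w %.3f"%s["width"],"j6 %.2f"%s["joint_positions"][5])
    print(" rot(tool,rad)",rv.round(4)," shift before-rot axes mm",(A.inv().apply(d)*1e3).round(1)," after-rot axes",(B.inv().apply(d)*1e3).round(1))
def rp(q,px,py):
    c,n=np.cos(q[2]),np.sin(q[2]); return q[0]+c*px-n*py,q[1]+n*px+c*py
E
python3 - <<'E'
from h import *
q=np.load("fit0.npz")["rest"]; x,y=rp(q,-75,0) if 0 else rp(q,-.07,0)
delta(x,y,.2,q[2])
E
```

```text
t 0.75 pos [ 0.1483 -0.5556  0.2394] F [-0.5 -0.4  0.7] w 0.998 j6 1.46
 rot(tool,rad) [-1.000e-04 -2.000e-04  5.862e-01]  shift before-rot axes mm [-202.4 -354.7   39.3]  after-rot axes [-364.8 -183.5   39.4]
```

```bash
python3 -m creep '{"translation":[[0,0,0],[0,0,0],[0,0,0],[0,0,0],[0,0,0]],"rotation":[[0,0,0.117],[0,0,0.117],[0,0,0.117],[0,0,0.117],[0,0,0.118]]}'
python3 -m creep '{"translation":[[-0.03,-0.015,0.003],[-0.03,-0.015,0.003],[-0.03,-0.015,0.003],[-0.03,-0.015,0.003],[-0.03,-0.015,0.003]],"rotation":[[0,0,0],[0,0,0],[0,0,0],[0,0,0],[0,0,0]]}'
python3 -m creep '{"translation":[[-0.03,-0.015,0.003],[-0.03,-0.015,0.003],[-0.03,-0.015,0.003],[-0.03,-0.015,0.003],[-0.03,-0.015,0.003]],"rotation":[[0,0,0],[0,0,0],[0,0,0],[0,0,0],[0,0,0]]}'
python3 -m creep '{"translation":[[-0.032,-0.016,0.003],[-0.032,-0.016,0.003],[0,0,0]],"rotation":[[0,0,0],[0,0,0],[0,0,0]]}'
cat > look.py <<'E'
from h import *
import sys
def look(tag,use_scene=True,z=0,x0=None):
    C=cam("wrist");im=vision.grab_frame("wrist");l=finder.trace("filing_rest","wrist");print([(d["p"],d["at"]) for d in l])
    return C,im,l
E
python3 - <<'E'
from h import *
q=np.load("fit0.npz")["rest"]; delta(*rp(q,-.07,0),.2,q[2])
C=cam("wrist");im=vision.grab_frame("wrist");l=finder.trace("filing_rest","wrist");print([(d["p"],d["at"]) for d in l])
uv=proj(C,np.array([q[0],q[1],.03]))[0];print(uv)
d=min(l,key=lambda d:np.hypot(*(np.array(d["at"])-uv)))
q1,f=fit(REST,[(C,d["region"]*1.)],q);print(q,q1,f)
overlay(im,C,place(REST,*q1),"pics/w1.png",(0,0,640,480),1)
np.savez("fit1.npz",rest=q1)
E
```

```text
time: 1.17
position: [0.1483, -0.5556, 0.2394]
tool_rot: [-0.581, 0.814, -0.0, -0.0]
force: [0.2, -0.2, 0.0]
width: 0.998
time: 1.58
position: [0.2681, -0.4363, 0.2243]
tool_rot: [-0.583, 0.812, -0.0, 0.0]
force: [0.5, -0.4, -0.5]
width: 1.002
time: 2.0
position: [0.3873, -0.318, 0.2094]
tool_rot: [-0.583, 0.812, -0.0, -0.0]
force: [-0.2, -0.8, 0.0]
width: 0.999
time: 2.25
position: [0.4403, -0.2645, 0.2029]
tool_rot: [-0.586, 0.81, 0.0, 0.001]
force: [-0.3, -0.1, 0.6]
width: 1.002
t 2.25 pos [ 0.4403 -0.2645  0.2029] F [-0.3 -0.1  0.6] w 1.002 j6 2.79
 rot(tool,rad) [-0.0009  0.0028  0.0071]  shift before-rot axes mm [4.4 0.2 2.9]  after-rot axes [4.4 0.1 2.9]
[(0.85, [468.2, 186.4]), (0.69, [326.4, 128.7])]
[330.03606205 127.42535895]
[ 0.50508095 -0.29100481 -0.32541635] [ 0.5050652  -0.29096295 -0.32704019] 0.06199986755113074
```

View pics/w1.png

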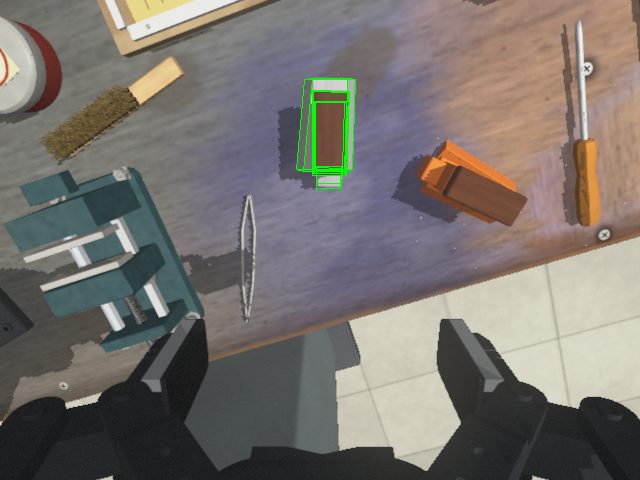

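The wrist fit agrees with the first one to under 0.1 mm. Next I move over the grip point.

```bash
python3 - <<'E'
from h import *
q=np.load("fit1.npz")["rest"]; delta(*rp(q,-.004,0),.032,q[2])
E
```

```text
t 2.35 pos [ 0.4376 -0.2678  0.2032] F [-0.9 -1.1 -0.1] w 1.001 j6 2.79
 rot(tool,rad) [ 0.0004 -0.0004  0.0049]  shift before-rot axes mm [  0.5 -67.4 171.2]  after-rot axes [  0.3 -67.3 171.2]
```

```bash
python3 -m creep '{"translation":[[0.0004,-0.0225,0.01],[0,-0.0225,0.03],[0,-0.0224,0.03],[0,0,0.03],[0,0,0]],"rotation":[[0,0,0.005],[0,0,0],[0,0,0],[0,0,0],[0,0,0]]}' 0.05
python3 - <<'E'
from h import *
q=np.load("fit1.npz")["rest"]
C=cam("wrist");im=vision.grab_frame("wrist")
delta(*rp(q,-.004,0),.032,q[2])
overlay(im,C,place(REST,*q),"pics/w2.png",(0,0,640,480),1)
E
```

```text
time: 2.77
position: [0.4971, -0.29, 0.0973]
tool_rot: [-0.581, 0.814, 0.005, -0.002]
force: [-1.4, 1.5, -0.2]
width: 0.587
t 2.82 pos [ 0.4974 -0.2903  0.1001] F [-0.6 -0.3  0.8] w 0.588 j6 2.84
 rot(tool,rad) [ 0.0077  0.0019 -0.0049]  shift before-rot axes mm [-1.7 -4.  68.1]  after-rot axes [-1.8 -3.5 68.1]
```

View pics/w2.png

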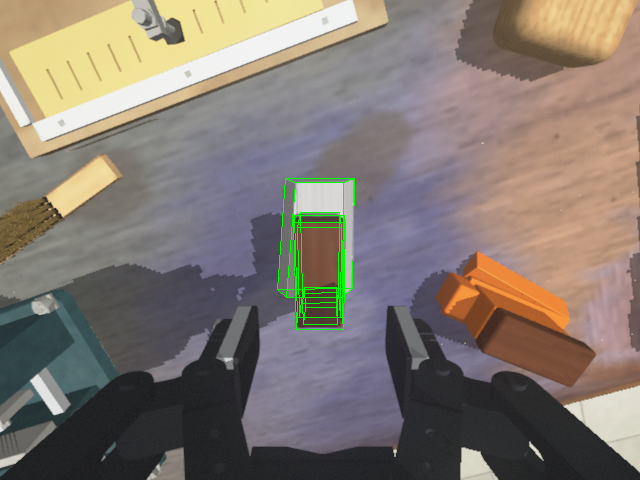

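The cap (columns 297–345) lies midway between the fingers (about 322); the overlay is a few mm off because the arm was still settling.

```bash
python3 -m creep '{"translation":[[0,0,0],[0,0,0]],"rotation":[[0,0,0],[0,0,0]]}'
python3 - <<'E'
from h import *
q=np.load("fit1.npz")["rest"]
delta(*rp(q,-.004,0),.032,q[2])
C=cam("wrist");im=vision.grab_frame("wrist");l=finder.trace("filing_rest","wrist")
uv=proj(C,np.array([q[0],q[1],.03]))[0]
d=min(l,key=lambda d:np.hypot(*(np.array(d["at"])-uv)))
q1,f=fit(REST,[(C,d["region"]*1.)],q);print(q,q1,f)
delta(*rp(q1,-.004,0),.032,q1[2])
E
```

```text
time: 2.98
position: [0.501, -0.2923, 0.1055]
tool_rot: [-0.581, 0.814, -0.001, 0.0]
force: [-0.1, -0.3, 0.9]
width: 0.583
t 2.98 pos [ 0.501  -0.2923  0.1055] F [-0.1 -0.3  0.9] w 0.583 j6 2.84
 rot(tool,rad) [-0.0028 -0.0011 -0.0044]  shift before-rot axes mm [-2.6  0.8 73.5]  after-rot axes [-2.6  0.6 73.5]
[ 0.5050652  -0.29096295 -0.32704019] [ 0.5054627  -0.29092709 -0.32412736] 0.03851985794083279
t 3.08 pos [ 0.5015 -0.2922  0.1058] F [-0.3  0.7 -0.5] w 0.586 j6 2.84
 rot(tool,rad) [-0.0039 -0.0014 -0.0068]  shift before-rot axes mm [-2.6  1.  73.8]  after-rot axes [-2.5  0.7 73.8]
```

```bash
python3 -m creep '{"translation":[[-0.0025,0.0008,0.01],[0,0,0.02],[0,0,0.02],[0,0,0.01],[0,0,0]],"rotation":[[0,0,-0.006],[0,0,0],[0,0,0],[0,0,0],[0,0,0]]}'
python3 -m creep '{"translation":[[0,0,0.006],[0,0,0.006],[0,0,0],[0,0,0]],"rotation":[[0,0,0],[0,0,0],[0,0,0],[0,0,0]]}'
python3 - <<'E'
from h import *
q=[0.50546,-0.29093,-0.32413]
delta(*rp(q,-.004,0),.032,q[2])
E
```

```text
time: 3.5
position: [0.4989, -0.2869, 0.041]
tool_rot: [-0.584, 0.812, 0.002, -0.001]
force: [-0.6, -0.3, -0.5]
width: 0.583
time: 3.83
position: [0.5009, -0.2885, 0.0316]
tool_rot: [-0.584, 0.812, -0.0, 0.0]
force: [0.2, 0.1, 0.8]
width: 0.589
t 3.83 pos [ 0.5009 -0.2885  0.0316] F [0.2 0.1 0.8] w 0.589 j6 2.83
 rot(tool,rad) [-0.0004 -0.0002 -0.    ]  shift before-rot axes mm [ 0.9 -1.1 -0.4]  after-rot axes [ 0.9 -1.1 -0.4]
```

```bash
python3 -m creep '{"translation":[[0.0009,-0.001,0],[0,0,0],[0,0,0],[0,0,0],[0,0,0]],"rotation":[[0,0,0],[0,0,0],[0,0,0],[0,0,0],[0,0,0]]}' 0.01
python3 -m creep '{"translation":[[0,0,0],[0,0,0],[0,0,0],[0,0,0],[0,0,0]],"rotation":[[0,0,0],[0,0,0],[0,0,0],[0,0,0],[0,0,0]]}'
```

```text
time: 4.25
position: [0.5021, -0.2901, 0.0321]
tool_rot: [-0.584, 0.812, -0.001, 0.0]
force: [-0.5, 0.0, 3.4]
width: 0.269
time: 4.67
position: [0.5021, -0.2901, 0.0321]
tool_rot: [-0.584, 0.812, -0.001, 0.0]
force: [0.6, -0.1, 4.9]
width: 0.268
```

```bash
python3 -m creep '{"translation":[[0,0,-0.01],[0,0,-0.03],[0,0,-0.04],[0,0,-0.04],[0,0,-0.03]],"rotation":[[0,0,0],[0,0,0],[0,0,0],[0,0,0],[0,0,0]]}'
python3 -m creep '{"translation":[[0,0,0],[0,0,0],[0,0,0]],"rotation":[[0,0,0],[0,0,0],[0,0,0]]}'
python3 - <<'E'
from h import *
b=np.load("fit0.npz")["bed"]
delta(*rp(b,-.12,0.0),.2,b[2])
C=cam("wrist");im=vision.grab_frame("wrist");cv2.imwrite("pics/w3.png",im)
E
```

```text
time: 5.08
position: [0.501, -0.2891, 0.1839]
tool_rot: [-0.584, 0.812, 0.0, 0.0]
force: [0.9, -1.2, -3.2]
width: 0.271
time: 5.33
position: [0.5004, -0.2887, 0.18]
tool_rot: [-0.584, 0.812, 0.001, -0.0]
force: [-0.3, -0.4, -3.0]
width: 0.269
t 5.33 pos [ 0.5004 -0.2887  0.18  ] F [-0.3 -0.4 -3. ] w 0.269 j6 2.83
 rot(tool,rad) [ 0.0024  0.0016 -0.5352]  shift before-rot axes mm [-320.4  231.1  -19.1]  after-rot axes [-393.4   35.3  -20. ]
```

View pics/w3.png

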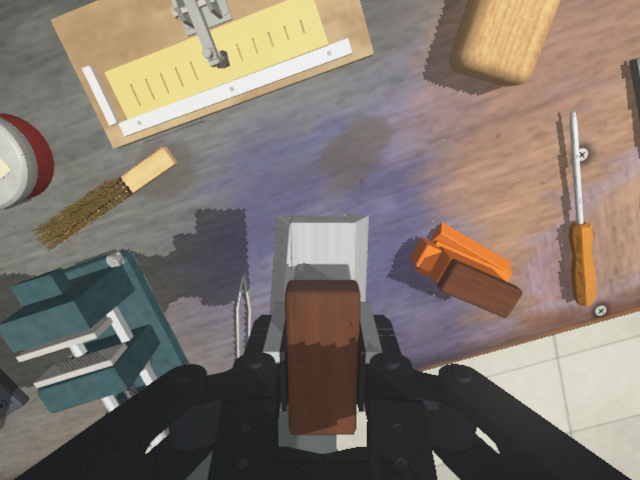

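The rest is held straight, with about 3 N of weight. I'll turn it to the slideway's heading and carry it across.

```bash
python3 -m creep '{"translation":[[0,0,-0.004],[0,0,-0.004],[0,0,-0.004],[0,0,-0.004],[0,0,-0.004]],"rotation":[[0,0,-0.107],[0,0,-0.107],[0,0,-0.107],[0,0,-0.107],[0,0,-0.107]]}'
python3 -m creep '{"translation":[[-0.02,0.002,0],[-0.03,0.003,0],[-0.03,0.003,0],[-0.03,0.003,0],[-0.03,0.003,0]],"rotation":[[0,0,0],[0,0,0],[0,0,0],[0,0,0],[0,0,0]]}'
python3 -m creep '{"translation":[[-0.03,0.003,0],[-0.03,0.003,0],[-0.03,0.003,0],[-0.03,0.003,0],[-0.03,0.003,0]],"rotation":[[0,0,0],[0,0,0],[0,0,0],[0,0,0],[0,0,0]]}'
python3 -m creep '{"translation":[[-0.03,0.003,0],[-0.03,0.003,0],[-0.03,0.003,0],[-0.01,0,0],[0,0,0]],"rotation":[[0,0,0],[0,0,0],[0,0,0],[0,0,0],[0,0,0]]}'
python3 -m creep '{"translation":[[0,0,0],[0,0,0]],"rotation":[[0,0,0],[0,0,0]]}'
python3 - <<'E'
from h import *
b=np.load("fit0.npz")["bed"]
delta(*rp(b,-.12,0.0),.2,b[2])
C=cam("wrist");im=vision.grab_frame("wrist");cv2.imwrite("pics/w4.png",im)
l=finder.trace("slideway","wrist");print([(d["p"],d["at"]) for d in l])
cheeks=[prism([(-45,-24-20),(85,-44),(85,-24),(-45,-24)],12,27),prism([(-45,25.5),(85,25.5-130*np.tan(np.radians(6))),(85,33),(-45,33)],12,27)]
overlay(im,C,place(BED+cheeks,*b),"pics/w4.png",(0,0,640,480),1)
E
```

```text
time: 5.8
position: [0.4998, -0.2883, 0.1986]
tool_rot: [0.779, -0.627, -0.003, 0.0]
force: [-0.0, 0.5, -3.8]
width: 0.273
time: 6.22
position: [0.4561, -0.1535, 0.1987]
tool_rot: [0.777, -0.629, -0.003, 0.001]
force: [0.5, 0.8, -2.3]
width: 0.267
time: 6.63
position: [0.4097, -0.0104, 0.1991]
tool_rot: [0.777, -0.629, -0.002, 0.001]
force: [1.2, -0.2, -2.7]
width: 0.274
time: 7.05
position: [0.3797, 0.0858, 0.1992]
tool_rot: [0.779, -0.627, -0.002, 0.002]
force: [-0.5, -0.9, -3.0]
width: 0.267
time: 7.22
position: [0.3821, 0.0833, 0.2002]
tool_rot: [0.777, -0.629, -0.001, 0.001]
force: [0.6, -0.1, -2.4]
width: 0.27
t 7.22 pos [0.3821 0.0833 0.2002] F [ 0.6 -0.1 -2.4] w 0.270 j6 2.98
 rot(tool,rad) [ 0.0023 -0.0003 -0.0007]  shift before-rot axes mm [-4.8 -2.5  0.2]  after-rot axes [-4.8 -2.5  0.2]
[(0.87, [317.0, 86.5])]
```

View pics/w4.png

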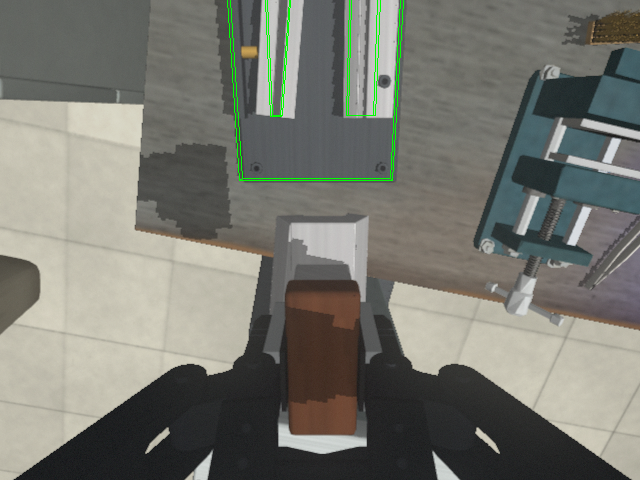

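The bed overlay matches the close view: the mouth is at row 117 and the apron edge at row 182. I'll lower over the apron with the nose 10 mm before the mouth.

```bash
python3 - <<'E'
from h import *
b=np.load("fit0.npz")["bed"]
delta(*rp(b,-.0935,-0.0012),.048,b[2])
E
```

```text
t 7.32 pos [0.3826 0.0831 0.2007] F [ 1.2  0.  -2.6] w 0.270 j6 2.98
 rot(tool,rad) [ 0.0012 -0.0002 -0.0018]  shift before-rot axes mm [ -4.1 -28.7 152.7]  after-rot axes [ -4.  -28.5 152.7]
```

```bash
python3 -m creep '{"translation":[[-0.004,-0.0143,0.01],[0,-0.0143,0.025],[0,0,0.03],[0,0,0.025],[0,0,0.02]],"rotation":[[0,0,0],[0,0,0],[0,0,0],[0,0,0],[0,0,0]]}'
python3 -m creep '{"translation":[[0,0,0.01],[0,0,0],[0,0,0],[0,0,0]],"rotation":[[0,0,0],[0,0,0],[0,0,0],[0,0,0]]}'
python3 - <<'E'
from h import *
b=np.load("fit0.npz")["bed"]
delta(*rp(b,-.0935,-0.0012),.048,b[2])
C=cam("wrist");im=vision.grab_frame("wrist")
c,n=np.cos(b[2]),np.sin(b[2])
overlay(im,C,place(BED,*b),"pics/w5.png",(0,0,640,480),1)
E
```

```text
time: 7.73
position: [0.4094, 0.0928, 0.0893]
tool_rot: [0.777, -0.63, -0.001, 0.001]
force: [-1.0, -1.1, -3.0]
width: 0.273
time: 8.07
position: [0.4107, 0.0934, 0.082]
tool_rot: [0.777, -0.629, 0.001, -0.0]
force: [-0.5, -0.2, -2.5]
width: 0.267
t 8.07 pos [0.4107 0.0934 0.082 ] F [-0.5 -0.2 -2.5] w 0.267 j6 3.00
 rot(tool,rad) [-0.0012 -0.0003 -0.0013]  shift before-rot axes mm [ 0.2  1.2 34. ]  after-rot axes [ 0.2  1.1 34. ]
```

View pics/w5.png

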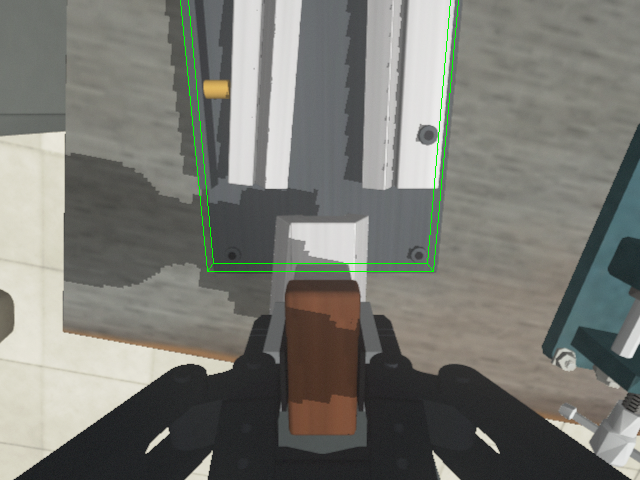

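```bash
python3 -m creep '{"translation":[[0,0.001,0.01],[0,0,0.01],[0,0,0.008],[0,0,0.004],[0,0,0]],"rotation":[[0,0,0],[0,0,0],[0,0,0],[0,0,0],[0,0,0]]}'
python3 -m creep '{"translation":[[0,0,0.001],[0,0,0.001],[0,0,0]],"rotation":[[0,0,0],[0,0,0],[0,0,0]]}'
python3 - <<'E'
from h import *
b=np.load("fit0.npz")["bed"]
delta(*rp(b,-.0435,-0.0012),.046,b[2])
C=cam("wrist");im=vision.grab_frame("wrist")
c,n=np.cos(b[2]),np.sin(b[2])
overlay(im,C,[],"pics/w6.png",(0,0,640,480),1)
E
```

```text
time: 8.53
position: [0.4085, 0.0935, 0.049]
tool_rot: [0.778, -0.629, -0.0, 0.0]
force: [-0.2, 0.6, -3.0]
width: 0.275
time: 8.78
position: [0.4092, 0.0937, 0.0476]
tool_rot: [0.778, -0.629, 0.0, -0.0]
force: [0.1, -0.8, -3.8]
width: 0.267
t 8.78 pos [0.4092 0.0937 0.0476] F [ 0.1 -0.8 -3.8] w 0.267 j6 3.00
 rot(tool,rad) [-0.0008 -0.0002 -0.0002]  shift before-rot axes mm [  0.8 -50.3   1.6]  after-rot axes [  0.8 -50.3   1.6]
```

View pics/w6.png

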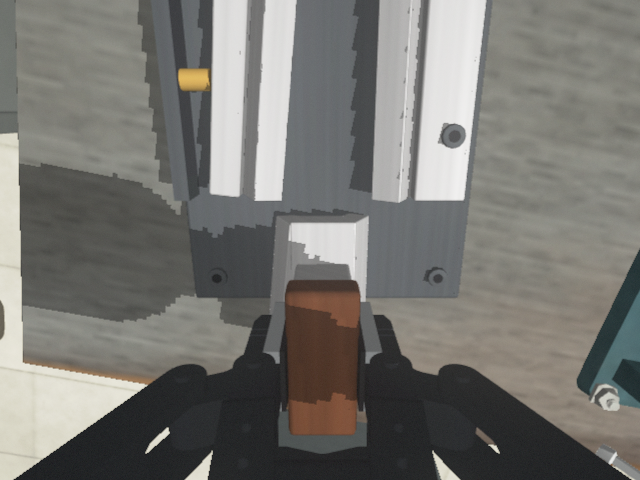

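```bash
python3 - <<'E'
from h import *
b=np.load("fit0.npz")["bed"]
C=cam("wrist"); im=cv2.imread("pics/w6.png")
def bf(uv,z):
    p=ray(C,uv,z)-[b[0],b[1],0]; c,n=np.cos(b[2]),np.sin(b[2]); return (np.array([c*p[0]+n*p[1],-n*p[0]+c*p[1]])*1e3).round(1)
for nm,uv,z in [("gib top mouth inner",(282,200),.027),("gib top outer",(255,200),.027),("cheek in",(373,200),.027),("cheek mid",(408,200),.027),("cheek outer",(465,200),.027),("gib strip l",(211,195),.027),("foot low L",(275,215),.0156),("foot low R",(369,215),.0156),("foot top L",(289,222),.0276),("foot top R",(355,222),.0276),("bedL",(196,297),.012),("bedR",(460,297),.012),("gib top far",(297,0),.027),("cheek far",(377,0),.027)]: print(nm,bf(uv,z))
cv2.imwrite("pics/w6c.png",cv2.resize(im[150:310,180:480],None,fx=2.6,fy=2.6,interpolation=2))
E
```

```text
gib top mouth inner [-46.2  15.5]
gib top outer [-46.2  26.1]
cheek in [-46.3 -20.4]
cheek mid [-46.3 -34.2]
cheek outer [-46.3 -56.7]
gib strip l [-44.2  43.3]
foot low L [-55.1  19.8]
foot low R [-55.2 -20.4]
foot top L [-55.   12.9]
foot top R [-55.1 -13.5]
bedL [-95.5  58.7]
bedR [-95.6 -64.8]
gib top far [23.   8.1]
cheek far [ 23.  -19.1]
```

View pics/w6c.png

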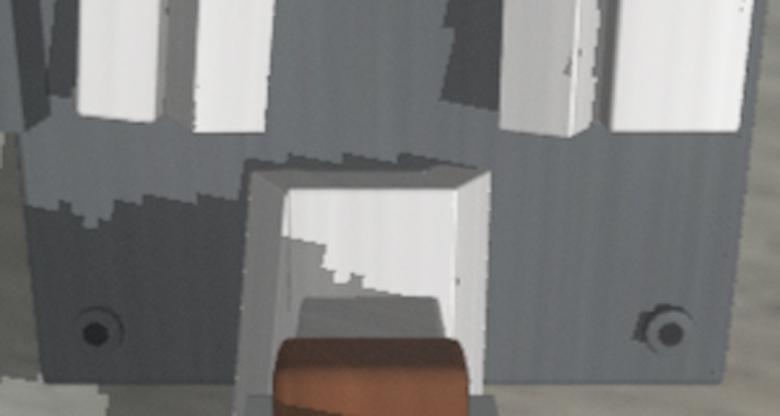

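The close-up shows the bed about 3 mm to −y of where the top-camera fit put it, so I'll check that and the heading from the bed's side edges.

```bash
python3 - <<'E'
from h import *
b=np.load("fit0.npz")["bed"]
C=cam("wrist"); im=cv2.imread("pics/w6.png")
def bf(uv,z):
    p=ray(C,uv,z)-[b[0],b[1],0]; c,n=np.cos(b[2]),np.sin(b[2]); return (np.array([c*p[0]+n*p[1],-n*p[0]+c*p[1]])*1e3).round(1)
im=vision.grab_frame("wrist"); l=finder.trace("slideway","wrist"); m=l[0]["region"]
for v in (20,60,100,140,180,220,260,285):
    u=np.where(m[v])[0]; print(v,u.min(),u.max(),bf((u.min(),v),.012),bf((u.max(),v),.012))
E
```

```text
20 154 490 [19.9 63.2] [ 19.8 -64. ]
60 159 484 [ 6.1 63.1] [  5.9 -63.4]
100 163 480 [-8.6 63.4] [ -8.8 -63.7]
140 168 476 [-24.2  63.2] [-24.3 -63.9]
180 173 470 [-40.7  63.1] [-40.8 -63.3]
220 189 465 [-58.3  58.1] [-58.4 -63.1]
260 193 462 [-77.   58.3] [-77.1 -63.8]
285 195 459 [-89.3  58.6] [-89.5 -63.7]
```

```bash
python3 - <<'E'
import numpy as np
d=np.load("fit0.npz"); b=d["bed"].copy(); o=-.0028; b[0]+=-np.sin(b[2])*o; b[1]+=np.cos(b[2])*o
np.save("bed.npy",b); print(b)
E
python3 -m creep '{"translation":[[0.002,0,0],[0.0014,0,0.001],[0,0,0.001],[0,0,0],[0,0,0]],"rotation":[[0,0,0],[0,0,0],[0,0,0],[0,0,0],[0,0,0]]}'
python3 - <<'E'
from h import *
b=np.load("bed.npy")
delta(*rp(b,-.0435,-0.001),.046,b[2])
im=vision.grab_frame("wrist");cv2.imwrite("pics/w7.png",im[100:340,160:500])
E
```

```text
[0.50143116 0.11096128 0.21104532]
time: 9.35
position: [0.4094, 0.0902, 0.0452]
tool_rot: [0.778, -0.629, -0.0, 0.0]
force: [-0.2, 0.1, -3.6]
width: 0.271
t 9.35 pos [0.4094 0.0902 0.0452] F [-0.2  0.1 -3.6] w 0.271 j6 3.00
 rot(tool,rad) [ 0.0003  0.     -0.0004]  shift before-rot axes mm [ -0.  -50.8  -0.8]  after-rot axes [  0.  -50.8  -0.8]
```

View pics/w7.png

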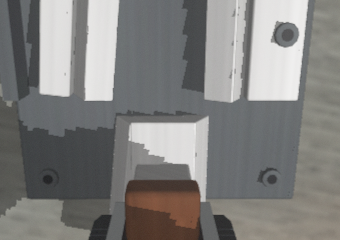

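The nose (columns 116–210 in the crop) now sits square to the mouth (114–205), slightly toward the straight cheek as intended. Sliding in gently.

```bash
python3 -m creep '{"translation":[[0,-0.004,0],[0,-0.004,0],[0,-0.004,0],[0,-0.004,0],[0,-0.004,0]],"rotation":[[0,0,0],[0,0,0],[0,0,0],[0,0,0],[0,0,0]]}'
python3 -m creep '{"translation":[[0,-0.003,0],[0,-0.003,0],[0,-0.002,0],[0,0,0]],"rotation":[[0,0,0],[0,0,0],[0,0,0],[0,0,0]]}'
python3 - <<'E'
from h import *
b=np.load("bed.npy")
delta(*rp(b,-.0435,-0.001),.046,b[2])
im=vision.grab_frame("wrist");cv2.imwrite("pics/w8.png",im[100:340,160:500])
E
```

```text
time: 9.82
position: [0.4298, 0.0946, 0.0453]
tool_rot: [0.778, -0.629, 0.0, -0.0]
force: [-0.2, -0.3, -2.1]
width: 0.276
time: 10.15
position: [0.4375, 0.0962, 0.0453]
tool_rot: [0.778, -0.629, 0.0, -0.0]
force: [0.2, 0.9, -3.1]
width: 0.268
t 10.15 pos [0.4375 0.0962 0.0453] F [ 0.2  0.9 -3.1] w 0.268 j6 3.01
 rot(tool,rad) [-0.0005 -0.0002 -0.0002]  shift before-rot axes mm [ -0.  -22.1  -0.7]  after-rot axes [ -0.  -22.1  -0.7]
```

View pics/w8.png

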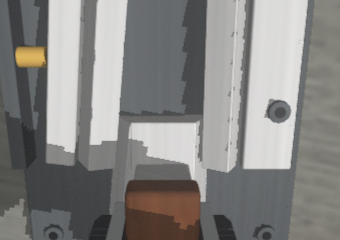

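```bash
python3 -m creep '{"translation":[[0,-0.004,0],[0,-0.004,0],[0,-0.004,0],[0,-0.004,0],[0,-0.002,0]],"rotation":[[0,0,0],[0,0,0],[0,0,0],[0,0,0],[0,0,0]]}'
python3 -m creep '{"translation":[[0,0,0.0005],[0,0,0.0005],[0,0,0]],"rotation":[[0,0,0],[0,0,0],[0,0,0]]}'
python3 - <<'E'
from h import *
b=np.load("bed.npy")
delta(*rp(b,-.0435,-0.001),.044,b[2])
im=vision.grab_frame("wrist");cv2.imwrite("pics/w9.png",im[100:340,160:500])
E
```

```text
time: 10.62
position: [0.4555, 0.1, 0.0454]
tool_rot: [0.778, -0.629, 0.0, -0.0]
force: [-0.2, -0.8, -2.7]
width: 0.27
time: 10.87
position: [0.4543, 0.0999, 0.0441]
tool_rot: [0.778, -0.629, -0.0, 0.0]
force: [-0.5, -0.3, -3.0]
width: 0.265
t 10.87 pos [0.4543 0.0999 0.0441] F [-0.5 -0.3 -3. ] w 0.265 j6 3.01
 rot(tool,rad) [ 0.0004 -0.0001 -0.0002]  shift before-rot axes mm [ 0.  -4.9  0.1]  after-rot axes [ 0.  -4.9  0.1]
```

View pics/w9.png

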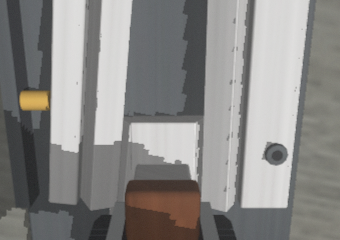

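```bash
python3 -m creep '{"translation":[[0,0,0.0005],[0,0,0.0005],[0,0,0]],"rotation":[[0,0,0],[0,0,0],[0,0,0]]}'
python3 -m creep '{"translation":[[0,0,0.0005],[0,0,0],[0,0,0]],"rotation":[[0,0,0],[0,0,0],[0,0,0]]}'
```

```text
time: 11.17
position: [0.4547, 0.0999, 0.044]
tool_rot: [0.778, -0.629, 0.0, -0.0]
force: [-2.3, 0.4, 5.3]
width: 0.27
time: 11.42
position: [0.4549, 0.0999, 0.044]
tool_rot: [0.778, -0.629, 0.001, -0.0]
force: [-3.9, -0.4, 9.8]
width: 0.273
```

It's on the way floor at TCP z = 0.044 as predicted. Ease off, release, lift, and move behind the heel.

```bash
python3 -m creep '{"translation":[[0,0,-0.0007],[0,0,0],[0,0,0]],"rotation":[[0,0,0],[0,0,0],[0,0,0]]}'
python3 -m creep '{"translation":[[0,0,0],[0,0,0],[0,0,0],[0,0,0]],"rotation":[[0,0,0],[0,0,0],[0,0,0],[0,0,0]]}' 0.042
python3 -m creep '{"translation":[[0,0,-0.005],[0,0,-0.015],[0,0,-0.02],[0,0,-0.02],[0,0,0]],"rotation":[[0,0,0],[0,0,0],[0,0,0],[0,0,0],[0,0,0]]}'
python3 - <<'E'
from h import *
b=np.load("bed.npy")
delta(*rp(b,-.085,-.001),.12,b[2])
C=cam("wrist");im=vision.grab_frame("wrist")
q=[*rp(b,-.0448,-.001),b[2]]
l=finder.trace("filing_rest","wrist");print([(d["p"],d["at"]) for d in l])
q1,f=fit(REST,[(C,l[0]["region"]*1.)],q,.012);print(q,q1,f)
c,n=np.cos(b[2]),np.sin(b[2]);p=np.array(q1[:2])-b[:2];print("in bed",c*p[0]+n*p[1],-n*p[0]+c*p[1],q1[2]-b[2])
overlay(im,C,place(REST,*q1,.012),"pics/w10.png",(0,0,640,480),1)
E
```

```text
time: 11.67
position: [0.4547, 0.0999, 0.044]
tool_rot: [0.778, -0.629, 0.0, -0.0]
force: [-1.8, 0.8, 6.0]
width: 0.269
time: 12.0
position: [0.4545, 0.0999, 0.0433]
tool_rot: [0.778, -0.629, -0.0, 0.0]
force: [-0.7, -0.3, -0.5]
width: 0.495
time: 12.42
position: [0.4573, 0.1002, 0.1072]
tool_rot: [0.778, -0.629, 0.002, -0.002]
force: [1.1, 0.3, 0.2]
width: 0.492
t 12.42 pos [0.4573 0.1002 0.1072] F [1.1 0.3 0.2] w 0.492 j6 3.01
 rot(tool,rad) [-0.0062 -0.0009 -0.0002]  shift before-rot axes mm [ -0.3  39.5 -13.1]  after-rot axes [ -0.3  39.6 -12.8]
[(0.6, [322.9, 269.3])]
[np.float64(0.4578346475262211), np.float64(0.10059866659464921), np.float64(0.21104531855872194)] [0.45800292 0.10103126 0.23480109] 0.11055209051351123
in bed -0.04454483714683022 -0.0006122507905405774 0.02375577181138186
```

View pics/w10.png

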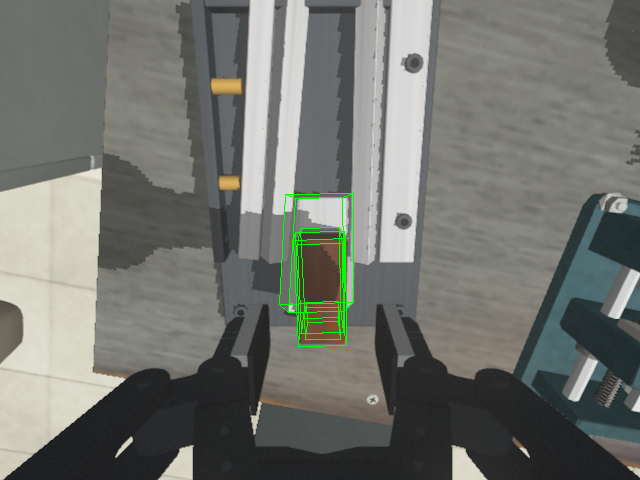

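The rest lies in the way at X≈−45, y≈−1 mm, free. Next I go behind the heel with the fingers shut.

```bash
python3 -m creep '{"translation":[[0,0.02,0],[0,0.025,0],[0,0.025,0],[0,0,0],[0,0,0]],"rotation":[[0,0,0],[0,0,0],[0,0,0],[0,0,0],[0,0,0]]}' 0.0
python3 - <<'E'
from h import *
b=np.load("bed.npy")
delta(*rp(b,-.118,-.002),.039,b[2])
E
```

```text
time: 12.93
position: [0.3837, 0.0851, 0.1023]
tool_rot: [0.777, -0.629, -0.001, 0.001]
force: [0.5, -0.4, 0.0]
width: 0.001
t 12.93 pos [0.3837 0.0851 0.1023] F [ 0.5 -0.4  0. ] w 0.001 j6 2.99
 rot(tool,rad) [ 0.003   0.0004 -0.0005]  shift before-rot axes mm [ 1.4 -2.7 63.3]  after-rot axes [ 1.3 -2.5 63.3]
```

```bash
python3 -m creep '{"translation":[[0.001,0,0.01],[0,0,0.02],[0,0,0.02],[0,0,0.01],[0,0,0]],"rotation":[[0,0,0],[0,0,0],[0,0,0],[0,0,0],[0,0,0]]}'
python3 -m creep '{"translation":[[0,0,0],[0,0,0],[0,0,0]],"rotation":[[0,0,0],[0,0,0],[0,0,0]]}'
python3 - <<'E'
from h import *
b=np.load("bed.npy")
delta(*rp(b,-.103,-.002),.039,b[2])
im=vision.grab_frame("wrist");cv2.imwrite("pics/w11.png",im)
E
```

```text
time: 13.35
position: [0.3853, 0.0842, 0.0413]
tool_rot: [0.778, -0.629, -0.001, 0.001]
force: [-0.1, -1.0, 0.8]
width: 0.0
time: 13.6
position: [0.3876, 0.0844, 0.0442]
tool_rot: [0.778, -0.629, 0.001, -0.001]
force: [-0.9, -0.0, 0.9]
width: -0.001
t 13.60 pos [0.3876 0.0844 0.0442] F [-0.9 -0.   0.9] w -0.001 j6 2.98
 rot(tool,rad) [-0.0019 -0.0004 -0.0002]  shift before-rot axes mm [ -0.2 -13.9   5.3]  after-rot axes [ -0.2 -13.9   5.2]
```

View pics/w11.png

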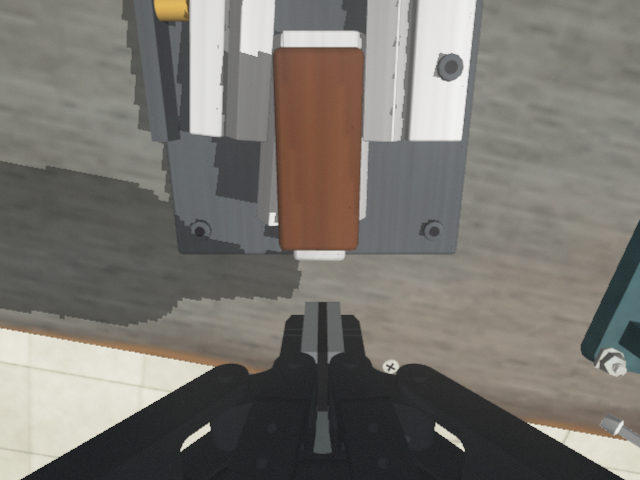

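The shut fingers (column 322, row 302) are lined up behind the heel (column 320, row 255). Lower 5 mm and approach.

```bash
python3 -m creep '{"translation":[[0,0,0.003],[0,0,0.0025],[0,-0.004,0],[0,-0.004,0],[0,0,0]],"rotation":[[0,0,0],[0,0,0],[0,0,0],[0,0,0],[0,0,0]]}'
python3 -m creep '{"translation":[[0,-0.002,0],[0,-0.002,0],[0,-0.002,0],[0,0,0]],"rotation":[[0,0,0],[0,0,0],[0,0,0],[0,0,0]]}'
python3 -m creep '{"translation":[[0,-0.002,0],[0,-0.002,0],[0,-0.002,0],[0,-0.002,0],[0,0,0]],"rotation":[[0,0,0],[0,0,0],[0,0,0],[0,0,0],[0,0,0]]}'
```

```text
time: 14.07
position: [0.3955, 0.0861, 0.0382]
tool_rot: [0.778, -0.629, 0.001, -0.001]
force: [-0.2, -0.1, 1.0]
width: -0.004
time: 14.4
position: [0.4006, 0.0873, 0.0381]
tool_rot: [0.778, -0.629, 0.0, -0.0]
force: [-0.7, 0.0, -0.6]
width: 0.0
time: 14.82
position: [0.4082, 0.0889, 0.038]
tool_rot: [0.778, -0.629, 0.0, -0.0]
force: [0.3, 0.6, 0.0]
width: 0.002
```

```bash
python3 -m creep '{"translation":[[0,-0.002,0],[0,-0.002,0],[0,-0.002,0],[0,-0.002,0],[0,-0.002,0]],"rotation":[[0,0,0],[0,0,0],[0,0,0],[0,0,0],[0,0,0]]}'
python3 - <<'E'
from h import *
b=np.load("bed.npy")
delta(*rp(b,-.072,-.002),.038,b[2])
im=vision.grab_frame("wrist");cv2.imwrite("pics/w12.png",im[0:340,120:520])
E
```

```text
time: 15.23
position: [0.4177, 0.091, 0.0379]
tool_rot: [0.778, -0.629, 0.0, 0.0]
force: [-0.6, 0.3, -0.3]
width: -0.002
t 15.23 pos [0.4177 0.091  0.0379] F [-0.6  0.3 -0.3] w -0.002 j6 3.00
 rot(tool,rad) [ 0.0001 -0.0001 -0.0003]  shift before-rot axes mm [  0.  -14.   -0.1]  after-rot axes [  0.  -14.   -0.1]
```

View pics/w12.png

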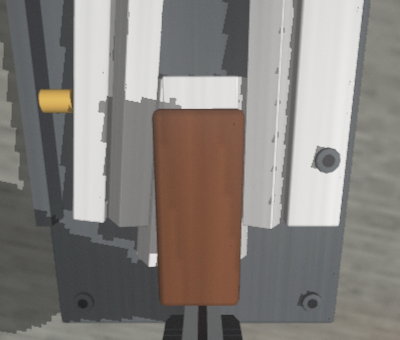

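The fingers are behind the heel and the rest is sliding in, slightly skewed as it's still loose. Continuing.

```bash
python3 -m creep '{"translation":[[0,-0.002,0],[0,-0.002,0],[0,-0.002,0],[0,-0.002,0],[0,0,0]],"rotation":[[0,0,0],[0,0,0],[0,0,0],[0,0,0],[0,0,0]]}'
python3 -m creep '{"translation":[[0,-0.001,0],[0,-0.001,0],[0,-0.001,0],[0,-0.001,0],[0,-0.001,0]],"rotation":[[0,0,0],[0,0,0],[0,0,0],[0,0,0],[0,0,0]]}'
python3 -m creep '{"translation":[[0,-0.001,0],[0,-0.001,0],[0,-0.001,0],[0,0,0],[0,0,0]],"rotation":[[0,0,0],[0,0,0],[0,0,0],[0,0,0],[0,0,0]]}'
```

```text
time: 15.7
position: [0.4261, 0.0927, 0.0381]
tool_rot: [0.778, -0.629, 0.0, -0.0]
force: [0.4, 0.3, -0.3]
width: 0.003
time: 16.12
position: [0.4301, 0.0936, 0.0379]
tool_rot: [0.778, -0.629, 0.0, 0.0]
force: [-1.3, -1.1, -0.1]
width: -0.002
time: 16.53
position: [0.4335, 0.0944, 0.038]
tool_rot: [0.778, -0.629, 0.0, -0.0]
force: [0.4, -0.4, -0.1]
width: -0.0
```

```bash
for i in 1; do :; done; python3 -m creep '{"translation":[[0,-0.001,0],[0,-0.001,0],[0,-0.001,0],[0,0,0]],"rotation":[[0,0,0],[0,0,0],[0,0,0],[0,0,0]]}' | sed -n '1,2p;4p'
python3 -m creep '{"translation":[[0,-0.001,0],[0,-0.001,0],[0,-0.001,0],[0,0,0]],"rotation":[[0,0,0],[0,0,0],[0,0,0],[0,0,0]]}'| sed -n '1,2p;4p'
```

```text
time: 16.87
position: [0.4364, 0.095, 0.038]
force: [-1.4, -0.4, -0.0]
time: 17.2
position: [0.4394, 0.0956, 0.038]
force: [-0.2, -0.6, -0.4]
```

```bash
python3 -m creep '{"translation":[[0,-0.001,0],[0,-0.001,0],[0,-0.001,0],[0,0,0]],"rotation":[[0,0,0],[0,0,0],[0,0,0],[0,0,0]]}' | sed -n '1,2p;4p'
python3 -m creep '{"translation":[[0,-0.001,0],[0,-0.001,0],[0,-0.001,0],[0,0,0]],"rotation":[[0,0,0],[0,0,0],[0,0,0],[0,0,0]]}'| sed -n '1,2p;4p'
python3 - <<'E'
from h import *
b=np.load("bed.npy")
delta(*rp(b,-.072,-.002),.038,b[2])
im=vision.grab_frame("wrist");cv2.imwrite("pics/w13.png",im[0:340,120:520])
E
```

```text
time: 17.53
position: [0.4424, 0.0963, 0.038]
force: [-0.6, -0.0, -0.0]
time: 17.87
position: [0.4453, 0.0969, 0.038]
force: [-0.2, -0.7, 0.3]
t 17.87 pos [0.4453 0.0969 0.038 ] F [-0.2 -0.7  0.3] w -0.004 j6 3.01
 rot(tool,rad) [-0.0004  0.     -0.0003]  shift before-rot axes mm [ 0.  14.1 -0. ]  after-rot axes [ 0.  14.1 -0. ]
```

View pics/w13.png

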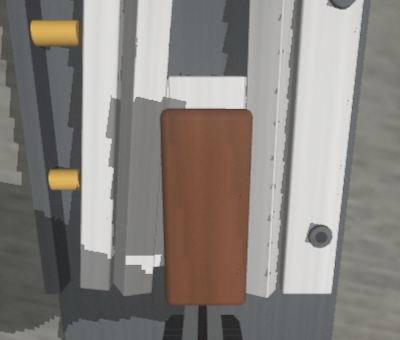

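The rest is nearly parallel now, and still free. Continuing with small steps.

```bash
python3 -m creep '{"translation":[[0,-0.001,0],[0,-0.001,0],[0,-0.001,0],[0,0,0]],"rotation":[[0,0,0],[0,0,0],[0,0,0],[0,0,0]]}' | sed -n '1,2p;4p'
python3 -m creep '{"translation":[[0,-0.001,0],[0,-0.001,0],[0,-0.001,0],[0,0,0]],"rotation":[[0,0,0],[0,0,0],[0,0,0],[0,0,0]]}'| sed -n '1,2p;4p'
```

```text
time: 18.25
position: [0.4482, 0.0975, 0.038]
force: [-1.6, -1.3, 0.5]
time: 18.58
position: [0.4511, 0.0982, 0.038]
force: [-0.4, -1.4, -1.1]
```

```bash
python3 -m creep '{"translation":[[0,-0.001,0],[0,-0.001,0],[0,-0.001,0],[0,0,0]],"rotation":[[0,0,0],[0,0,0],[0,0,0],[0,0,0]]}' | sed -n '1,2p;4p'
```

```text
time: 18.92
position: [0.4541, 0.0988, 0.038]
force: [-0.3, -1.2, 0.4]
```

```bash
python3 -m creep '{"translation":[[0,-0.001,0],[0,-0.001,0],[0,-0.001,0],[0,0,0]],"rotation":[[0,0,0],[0,0,0],[0,0,0],[0,0,0]]}' | sed -n '1,2p;4p'
```

```text
time: 19.25
position: [0.457, 0.0994, 0.038]
force: [-0.1, -0.1, 0.5]
```

```bash
python3 -m creep '{"translation":[[0,-0.001,0],[0,-0.001,0],[0,-0.001,0],[0,0,0]],"rotation":[[0,0,0],[0,0,0],[0,0,0],[0,0,0]]}' | sed -n '1,2p;4p'
```

```text
time: 19.58
position: [0.4591, 0.0999, 0.0378]
force: [-2.8, -1.5, 2.0]
```

Binding has begun (about 3 N). Finer now.

```bash
python3 -m creep '{"translation":[[0,-0.001,0],[0,-0.001,0],[0,0,0]],"rotation":[[0,0,0],[0,0,0],[0,0,0]]}' | sed -n '1,2p;4p'
```

```text
time: 19.83
position: [0.4602, 0.1002, 0.0376]
force: [-5.3, -2.0, 3.2]
```

```bash
python3 -m creep '{"translation":[[0,-0.001,0],[0,-0.001,0],[0,0,0]],"rotation":[[0,0,0],[0,0,0],[0,0,0]]}' | sed -n '1,2p;4p'
```

```text
time: 20.08
position: [0.461, 0.1005, 0.0373]
force: [-6.9, -1.4, 3.5]
```

```bash
python3 -m creep '{"translation":[[0,-0.001,0],[0,-0.001,0],[0,0,0]],"rotation":[[0,0,0],[0,0,0],[0,0,0]]}' | sed -n '1,2p;4p'
```

```text
time: 20.33
position: [0.4618, 0.1007, 0.037]
force: [-8.6, -2.1, 3.6]
```

```bash
python3 -m creep '{"translation":[[0,-0.001,0],[0,-0.001,0],[0,0,0]],"rotation":[[0,0,0],[0,0,0],[0,0,0]]}' | sed -n '1,2p;4p'
python3 - <<'E'
from h import *
b=np.load("bed.npy")
delta(*rp(b,-.042,-.002),.038,b[2])
im=vision.grab_frame("wrist");cv2.imwrite("pics/w14.png",im[0:340,120:520])
E
```

```text
time: 20.58
position: [0.4626, 0.101, 0.0367]
force: [-9.0, -1.7, 4.7]
t 20.58 pos [0.4626 0.101  0.0367] F [-9.  -1.7  4.7] w -0.000 j6 3.01
 rot(tool,rad) [ 0.0089  0.0001 -0.0003]  shift before-rot axes mm [ 0.3  2.  -1.3]  after-rot axes [ 0.3  2.  -1.3]
```

View pics/w14.png

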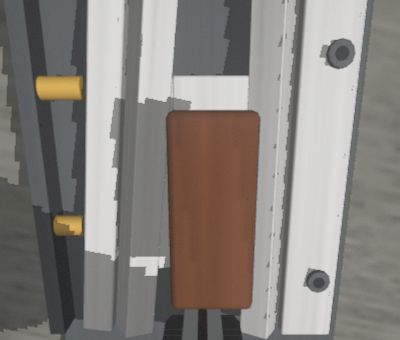

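The rest is parallel and taking load at about 9 N. The tips are sagging slightly, so I'll add a touch of upward motion.

```bash
python3 -m creep '{"translation":[[0,-0.001,-0.0004],[0,-0.001,-0.0004],[0,0,0]],"rotation":[[0,0,0],[0,0,0],[0,0,0]]}' | sed -n '1,2p;4p'
```

```text
time: 20.88
position: [0.4633, 0.1011, 0.0368]
force: [-10.9, -3.4, 1.0]
```

```bash
python3 -m creep '{"translation":[[0,-0.001,-0.0004],[0,-0.001,-0.0004],[0,0,0]],"rotation":[[0,0,0],[0,0,0],[0,0,0]]}' | sed -n '1,2p;4p'
```

```text
time: 21.13
position: [0.464, 0.1013, 0.0369]
force: [-11.8, -4.5, -0.8]
```

```bash
python3 -m creep '{"translation":[[0,-0.001,-0.0002],[0,-0.001,-0.0002],[0,0,0]],"rotation":[[0,0,0],[0,0,0],[0,0,0]]}' | sed -n '1,2p;4p'
```

```text
time: 21.38
position: [0.4649, 0.1015, 0.0369]
force: [-12.8, -3.8, -0.1]
```

```bash
python3 -m creep '{"translation":[[0,-0.001,-0.0001],[0,-0.001,-0.0001],[0,0,0]],"rotation":[[0,0,0],[0,0,0],[0,0,0]]}' | sed -n '1,2p;4p'
```

```text
time: 21.63
position: [0.4657, 0.1016, 0.0369]
force: [-14.3, -5.0, 1.5]
```

```bash
python3 -m creep '{"translation":[[0,-0.001,-0.0001],[0,0,0],[0,0,0]],"rotation":[[0,0,0],[0,0,0],[0,0,0]]}' | sed -n '1,2p;4p'
```

```text
time: 21.88
position: [0.4661, 0.1017, 0.0369]
force: [-15.7, -5.6, 1.2]
```

```bash
python3 -m creep '{"translation":[[0,-0.001,0],[0,0,0],[0,0,0],[0,0,0],[0,0,0]],"rotation":[[0,0,0],[0,0,0],[0,0,0],[0,0,0],[0,0,0]]}' | sed -n '1,2p;4p'
python3 - <<'E'
from h import *
b=np.load("bed.npy")
delta(*rp(b,-.042,-.002),.038,b[2])
im=vision.grab_frame("wrist");cv2.imwrite("pics/w15.png",im[0:340,120:520])
E
```

```text
time: 22.3
position: [0.4665, 0.1018, 0.0369]
force: [-17.1, -6.4, 2.6]
t 22.30 pos [0.4665 0.1018 0.0369] F [-17.1  -6.4   2.6] w 0.001 j6 3.01
 rot(tool,rad) [ 0.0198 -0.0004 -0.0006]  shift before-rot axes mm [ 0.4  6.  -1. ]  after-rot axes [ 0.4  6.  -1.1]
```

View pics/w15.png

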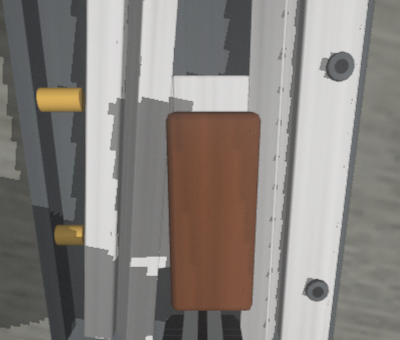

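A steady 18 N is holding the rest at X≈21 mm, about 8 mm past first bind and parallel. Backing off gently and checking whether it stays.

```bash
python3 -m creep '{"translation":[[0,0.003,0],[0,0.003,0],[0,0.003,0],[0,0.003,0],[0,0.003,0]],"rotation":[[0,0,0],[0,0,0],[0,0,0],[0,0,0],[0,0,0]]}'
python3 -m creep '{"translation":[[0,0.004,0],[0,0.004,0],[0,0.004,0],[0,0,0],[0,0,0]],"rotation":[[0,0,0],[0,0,0],[0,0,0],[0,0,0],[0,0,0]]}'
python3 - <<'E'
from h import *
b=np.load("bed.npy")
delta(*rp(b,-.042,-.002),.038,b[2])
im=vision.grab_frame("wrist");cv2.imwrite("pics/w16.png",im)
E
```

```text
time: 22.77
position: [0.4645, 0.1009, 0.041]
tool_rot: [0.778, -0.629, 0.001, -0.001]
force: [-0.5, 0.6, 0.8]
width: -0.003
time: 23.18
position: [0.4508, 0.0981, 0.0404]
tool_rot: [0.778, -0.629, 0.0, -0.0]
force: [-0.8, 0.0, -0.1]
width: 0.0
t 23.18 pos [0.4508 0.0981 0.0404] F [-0.8  0.  -0.1] w 0.000 j6 3.01
 rot(tool,rad) [-0.0004 -0.0001 -0.0003]  shift before-rot axes mm [  0.  -10.2   2.4]  after-rot axes [  0.  -10.2   2.4]
```

View pics/w16.png

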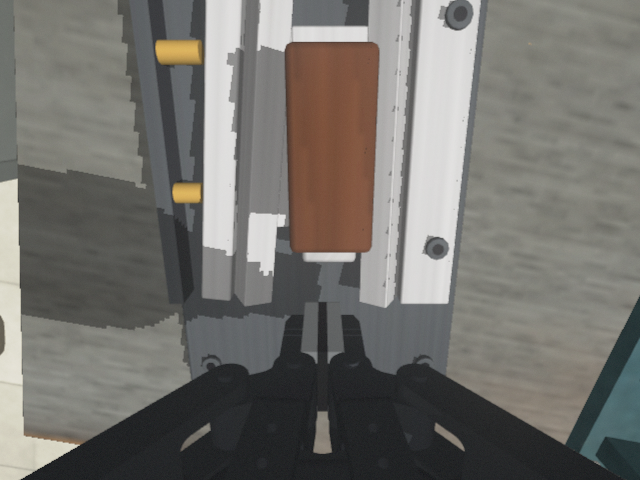

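It held when released, with the heel now clear of the fingers. A light touch test will check for spring-back.

```bash
python3 -m creep '{"translation":[[0,-0.003,0.001],[0,-0.003,0.001],[0,-0.003,0],[0,-0.003,0],[0,0,0]],"rotation":[[0,0,0],[0,0,0],[0,0,0],[0,0,0],[0,0,0]]}' | sed -n '1,2p;4p'
python3 -m creep '{"translation":[[0,-0.001,0],[0,-0.001,0],[0,-0.001,0],[0,0,0]],"rotation":[[0,0,0],[0,0,0],[0,0,0],[0,0,0]]}' | sed -n '1,2p;4p'
```

```text
time: 23.65
position: [0.4637, 0.1007, 0.0383]
force: [0.1, -0.1, -0.7]
time: 23.98
position: [0.4657, 0.1012, 0.0383]
force: [1.0, 0.2, -0.1]
```

```bash
python3 -m creep '{"translation":[[0,-0.001,0],[0,-0.001,0],[0,-0.001,0],[0,0,0]],"rotation":[[0,0,0],[0,0,0],[0,0,0],[0,0,0]]}' | sed -n '1,2p;4p'
```

```text
time: 24.32
position: [0.4664, 0.1015, 0.0377]
force: [-5.2, -1.2, 2.3]
```

```bash
python3 -m creep '{"translation":[[0,-0.001,0],[0,-0.001,0],[0,-0.001,0],[0,0,0]],"rotation":[[0,0,0],[0,0,0],[0,0,0],[0,0,0]]}' | sed -n '1,2p;4p'
```

```text
time: 24.65
position: [0.4664, 0.1017, 0.037]
force: [-10.2, -3.0, 4.9]
```

Rigid at the same place (0.4664) up to 10 N, so it's wedged with no spring-back. Retract and lift clear.

```bash
python3 -m creep '{"translation":[[0,0.003,0],[0,0.003,0],[0,0.005,0],[0,0.008,0],[0,0.01,0]],"rotation":[[0,0,0],[0,0,0],[0,0,0],[0,0,0],[0,0,0]]}' | sed -n '1,2p;4p'
python3 -m creep '{"translation":[[0,0.01,-0.01],[0,0.01,-0.03],[0,0,-0.03],[0,0,-0.03],[0,0,-0.02]],"rotation":[[0,0,0],[0,0,0],[0,0,0],[0,0,0],[0,0,0]]}' | sed -n '1,2p;4p'
python3 -m creep '{"translation":[[0,0,0],[0,0,0],[0,0,0],[0,0,0],[0,0,0]],"rotation":[[0,0,0],[0,0,0],[0,0,0],[0,0,0],[0,0,0]]}' | sed -n '1,2p;4p'
python3 - <<'E'
from h import *
b=np.load("bed.npy")
C=cam("wrist");im=vision.grab_frame("wrist");l=finder.trace("filing_rest","wrist")
q=[*rp(b,.02,-.004),b[2]]
q1,f=fit(REST,[(C,l[0]["region"]*1.)],q,.012)
c,n=np.cos(b[2]),np.sin(b[2]);p=np.array(q1[:2])-b[:2];print("in bed",c*p[0]+n*p[1],-n*p[0]+c*p[1],q1[2]-b[2],f)
overlay(im,C,place(REST,*q1,.012),"pics/w17.png",(0,0,640,480),1)
cv2.imwrite("pics/top1.png",vision.grab_frame("top")[150:350,80:480])
E
```

```text
time: 25.07
position: [0.4438, 0.0964, 0.0387]
force: [-0.3, -0.1, 0.3]
time: 25.48
position: [0.4242, 0.0923, 0.1612]
force: [1.2, -0.4, 0.1]
time: 25.9
position: [0.4223, 0.0921, 0.1569]
force: [0.8, 0.3, 0.3]
in bed 0.021002117501452124 -0.003107093968678706 0.029604613446897854 0.26066276736248106
```

View pics/w17.png

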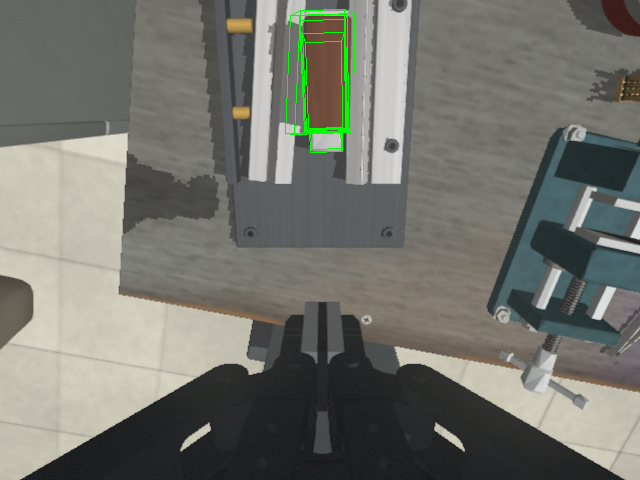

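View pics/top1.png

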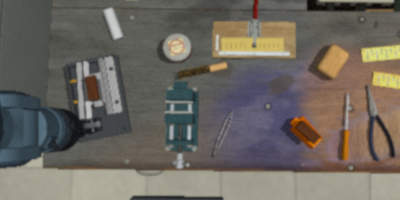

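The rest is wedged at X≈21 mm, y≈−3 mm, with the arm clear and the bystanders where they were. The fit's 0.03 rad yaw is unreliable because the cheeks hide part of the rest; in the picture it lies parallel. Handing in.

```bash
python3 -c "
from plant import r; print(r.sign_off())"
```

```text
the job is handed in; nothing more can be done
None
```

The filing rest is wedged in the slideway, and I handed the job in at about 26 s of the 64 s allowed. I carried the grey rest to the way, set it nose first into the mouth, let go, and pushed on its heel with the fingers shut.

- **Push:** it first bound with its origin at about X = 13 mm in the slideway's frame. I then pushed steadily up to about 18 N along the way, a little over the 15 N asked and well below 25 N.
- **Holding:** it moved about 8 mm past first binding, to X ≈ 21 mm, y ≈ −3 mm. It stayed there when I let go. A second light push of about 10 N met it at the same place with no give.
- **Other things:** the last top picture shows the other things where they were, and the arm was touching nothing.

Two checks disagreed:
- **Slideway position:** the top-camera fit of the slideway was about 3 mm off sideways. I corrected it from the wrist camera before inserting the rest.
- **Final heading:** the last silhouette fit gave the rest a 0.03 rad skew and matched poorly, because the cheeks hide part of the foot. In the pictures, it lies parallel to the way.

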